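# Invert the rinsed mixing beaker onto the drying peg

## Robot

A 7-joint arm with a two-finger parallel gripper is mounted at the origin on the work surface. World frame = base frame: x ahead of the robot, y to its left, z up, the work surface at z = 0. Lengths are in m, angles in rad, forces in N, time in s.
With the tool pointing down it reaches from about 0.425 to 0.875 m from the base axis. Payload 4.7 kg.
Tool frame: the origin (TCP) lies midway between the tips of the shut fingers; the grasp point (between the pads) lies 19 mm behind it; z points along the fingers, y is the line along which they close (so a half turn about z gives the same grasp; the last joint's range is limited). The gripper opens to 87 mm and grips with 3 to 60 N. Pads are 19 mm wide; open, the fingers measure 117 mm over their backs; the gripper's body (75 mm by 190 mm) begins 51 mm behind the grasp point.
Start: joints at [-1.289, 0.321, -0.07, 1.45, 0.023, 1.371, -0.057], TCP at [0.172, 0.627, 0.223] pointing down, gripper open.
Joint ranges: [-2.86, 2.86], [-0.3, 2.09], [-1.38, 1.24], [0.06, 2.45], [-1.56, 4.7], [0.09, 2.05], [-2.69, 2.69]. Speed limits (rad/s): [2.57, 2.57, 3.14, 3.14, 3.14, 3.14, 3.14].

## Interface

Orientations are given as a rotation vector (axis times angle).
In Python, from bench import ctrl, get_image, calibration gives the robot as it stands.
- The arm moves only by the tool apply_moves, never from a script. Its arguments are lists of equal length, an entry for each row: "dp": the shift along the tool's x, y, z in m, a list of three; "twist": the turn, a rotation vector about the tool's x, y, z in rad, a list of three; "fingers": the closure, from 0 (fully open) to 1 (shut). In form: {"dp": [[dx, dy, dz], ...], "twist": [[ax, ay, az], ...], "fingers": [fingers, ...]}. A call has 1 to 10 rows; each row shifts and turns the commanded pose from where the row before left it, along the tool's axes as they then stand; what a row does not reach is not made up. A row lasts 1/10 s, in which the tool goes at most 50 mm and 8.59 degrees, less where a joint would pass 70% of its speed; a pose out of reach is approached as far as the arm can. A call is refused whole if a number of a shift passes 0.05 or a number of a turn 0.15, either way. A call with a gripper value outside its range is refused whole. The fingers move at their own pace and stop on an object; "newtons" is the grip in N (left out, the last holds). Time passes only in rows, so rows that do not move let the fingers close. It gives the time, the measured TCP pose, the force, the opening and the grip force at its end, in the units of the state.
- ctrl.get_state(): the state, without advancing time (a new reading comes with each control period).
- get_image(name): name is "scene" or "side" or "wrist"; returns the picture (480x640x3 uint8, red, green, blue); there is no depth.
- calibration(name): a dict with "fx", "fy", "cx", "cy" (pixels), "k1" (the pictures are not rectified: a ray, as slopes to the right and down, at radius r is drawn at 1 + k1 r^2 times it, then the intrinsics apply), "eye" and "attitude" of the camera in the world; the wrist camera has in their place "hand_eye" (4x4, takes a point from camera to tool coordinates, whose origin is the TCP and whose axes are the flange's). Camera axes: x right, y up, looking along -z (the intrinsics and any distortion apply to the point x, -y, -z); pixel columns grow to the right and rows downward; lengths in m; the calibration is good to about 2 mm. A picture is of the moment at which its call begins: read the wrist's pose just before it. calibration takes no time and is no camera call.
- ctrl.close_job(): hands the job in; it is judged then, once.
The state is a dict: "time": time; "joint_positions": joint angles; "qd": joint speeds; "joint_torque": joint torques, N m; "position": TCP position; "tool_rot": TCP orientation; "ft_force": force on the tool from outside, world axes, zero at the start; "torque": the same for the moment, N m; "grip_width": opening from 0.0 (shut) to 1.0 (fully open); "grip_force": force on a finger pad.
Only numpy, scipy, OpenCV 4.12 (cv2) and the standard library are available. Lean on these libraries where they do the work, as an engineer would, in place of code of your own. Each camera call takes 0.05 s, during which the arm holds its last target. There are 200 camera calls.

## Task

Take the steel mixing beaker that lies in the little wire cradle, turn it mouth down and put it over the empty drying peg, so that it stands upside down with its rim resting on the stand's base, and let go. Leave the beaker that is already drying on the other stand where it is.

Things in the scene. Friction and masses are not known exactly. Their poses are not given: they have to be found in the camera images.
- beaker_mid (a point): Centre (half-way up, on the axis) of the loose steel beaker: plain round cup, 52 mm outside, 47 inside, 76 long, bottom 3 thick, 0.11 kg. z axis: from closed bottom to mouth. It starts lying on 2 wire rails of a fixed cradle, mouth away from the robot and dipping 15 degrees, centre 55 mm above the table. The wires stay below its axis and within 19 mm of it sideways, so both flanks are free.
- peg_stand: Fixed drying stand with the EMPTY peg. Origin: centre of its underside, on the table; z up. Black round base, 96 mm across, 12 thick, with crossed ribs 4 mm high on which the rim rests (16 mm above the table); central upright steel peg, 16 mm across, round tip 67 mm above the table. A beaker fully down on it has its centre 54 mm above the table.
- parked_mid (a point): Centre (half-way up, on the axis) of an identical beaker already standing upside down on a second, identical stand (its peg hidden inside); z axis towards its mouth, so down. Leave alone. The two stands are side by side, left of the cradle; either may be the nearer.

How it is judged:
By the outcome, as a careful person would: the job done as asked, in the order asked, and still so for the second after the job is handed in, with the robot touching nothing.
It also fails if it takes over 45 s, if anything falls off the work surface, if the arm or the gripper's body presses on something with over 40 N, if the wrist force passes 120 N, or if a joint passes its speed limit or range.

## Working session

There is one attempt and no reset: what is moved stays moved. The work goes in short steps, Python scripts to look and compute and a tool call to move; the robot and the scene stay as the last step left them, time stands still between calls to the robot, and variables do not carry over. Pictures are saved under pics/ and viewed, at most 11 in all, crops included, and the job is handed in when it is done.

Besides the shell and the picture viewer there is one more tool, called after ">>>" by a JSON object that holds its "name" and its "arguments", one argument or row to a line. apply_moves: Moves the arm, as the interface text tells. Its arguments: {"type":"object","properties":{"dp":{"type":"array"},"twist":{"type":"array"},"fingers":{"type":"array"},"newtons":{"type":"number"}},"required":["dp","twist","fingers"]}

```bash
mkdir -p pics; python3 - <<'E'
from bench import ctrl,get_image,calibration
import cv2,numpy as np
for n in("scene","side","wrist"):
    c=calibration(n);print(n,{k:np.round(v,4).tolist() for k,v in c.items()})
    cv2.imwrite(f"pics/{n}0.png",get_image(n)[:,:,::-1])
s=ctrl.get_state();print(s["time"],s["position"],s["tool_rot"],s["grip_width"],s["ft_force"])
E
```

```text
scene {'fx': 461.224, 'fy': 461.224, 'cx': 324.5156, 'cy': 242.442, 'k1': 0.0062, 'eye': [0.7906, 0.3146, 0.5601], 'attitude': [0.2931, 0.828, 2.311]}
side {'fx': 442.5351, 'fy': 442.5351, 'cx': 307.9501, 'cy': 239.7786, 'k1': -0.0982, 'eye': [0.1652, -0.5029, 0.432], 'attitude': [0.9963, -0.3158, -0.5218]}
wrist {'fx': 404.2034, 'fy': 404.2034, 'cx': 319.7398, 'cy': 235.9465, 'k1': -0.0323, 'hand_eye': [[-0.0005, 0.9677, 0.252, 0.0681], [1.0, 0.0004, 0.0003, -0.0005], [0.0002, 0.252, -0.9677, -0.162], [0.0, 0.0, 0.0, 1.0]]}
0.15 [0.17193356 0.62640794 0.22170739] [-4.19349487e-01 -3.11335739e+00  2.30366542e-03] 0.998735695687506 [ 0.19757285  0.04924839 -0.5544326 ]
```

View pics/scene0.png

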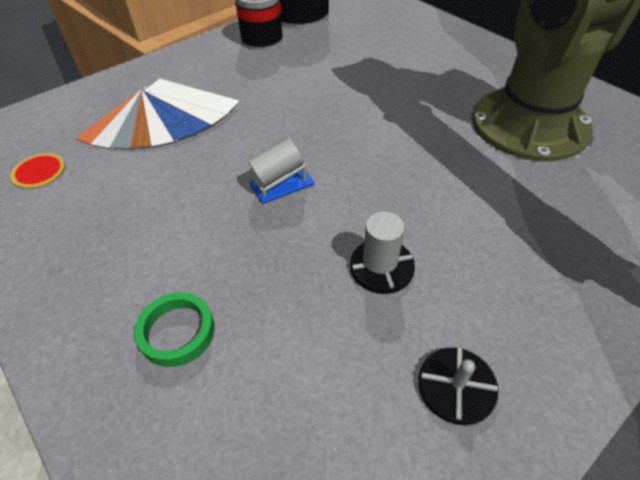

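View pics/side0.png

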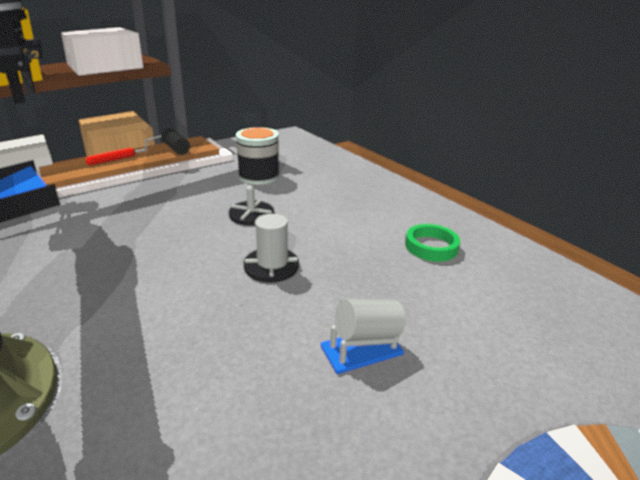

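```bash
cat > h.py <<'E'
import numpy as np,cv2
from bench import ctrl,get_image,calibration
from scipy.spatial.transform import Rotation as R
from scipy.optimize import least_squares
def cam(n,state=None):
    c=calibration(n)
    if n=="wrist":
        H=np.array(c["hand_eye"]);Rt=R.from_rotvec(state["tool_rot"])
        return c,Rt.apply(H[:3,3])+state["position"],Rt.as_matrix()@H[:3,:3]
    return c,np.array(c["eye"]),R.from_rotvec(c["attitude"]).as_matrix()
def ray(C,u,v):
    c,e,A=C
    K=np.array([[c["fx"],0,c["cx"]],[0,c["fy"],c["cy"]],[0,0,1.]])
    x,y=cv2.undistortPoints(np.array([[[u,v]]],float),K,np.array([c["k1"],0,0,0.]))[0,0]
    return e,A@np.array([x,-y,-1.])
def proj(C,P):
    c,e,A=C;p=(np.atleast_2d(P)-e)@A
    x,y=p[:,0]/-p[:,2],-p[:,1]/-p[:,2];k=1+c["k1"]*(x*x+y*y)
    return np.c_[c["cx"]+c["fx"]*x*k,c["cy"]+c["fy"]*y*k]
def onz(C,u,v,z):
    e,d=ray(C,u,v);return e+d*(z-e[2])/d[2]
E
python3 - <<'E'
from h import *
S,D=cam("scene"),cam("side")
for nm,a,b,z in[("cradle",(278,165),(369,321),.055),("parkedtop",(384,225),(272,224),.092),("peg tip",(467,366),(250,184),.065),("base",(459,386),(251,212),.012)]:
    print(nm,onz(S,*a,z).round(4),onz(D,*b,z).round(4))
for z in (0,.1): print("can",onz(D,258,178,z).round(3))
a=cv2.imread("pics/scene0.png");b=cv2.imread("pics/side0.png")
f=lambda i,x,y:cv2.resize(i[y:y+75,x:x+100],(400,300),interpolation=cv2.INTER_CUBIC)
cv2.imwrite("pics/crop1.png",np.vstack([np.hstack([f(a,230,130),f(a,408,347)]),np.hstack([f(b,315,290),f(b,200,160)])]))
E
```

```text
cradle [ 0.477  -0.1762  0.055 ] [ 0.4729 -0.1906  0.055 ]
parkedtop [0.4653 0.0512 0.092 ] [0.4619 0.0393 0.092 ]
peg tip [0.5273 0.2477 0.065 ] [0.5306 0.2538 0.065 ]
base [0.5271 0.2505 0.012 ] [0.5201 0.2343 0.012 ]
can [0.629 0.41  0.   ]
can [0.522 0.199 0.1  ]
```

View pics/crop1.png

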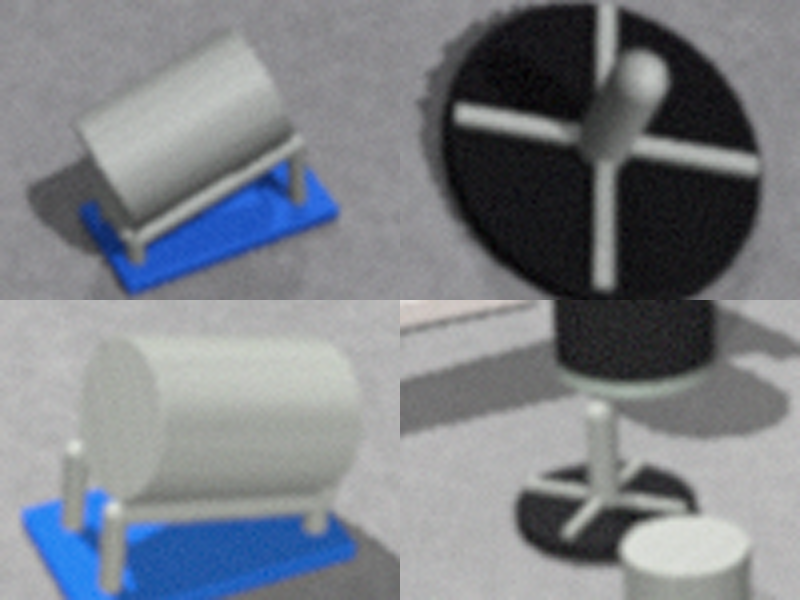

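```bash
python3 - <<'E'
from h import *
S,D=cam("scene"),cam("side")
sp=np.array([(78,122),(158,76),(238,30),(275,75),(135,215),(215,178),(100,172),(295,132)])/4+[230,130]
dp=np.array([(80,420),(120,338),(220,340),(320,342),(360,420),(230,498),(150,500)]);dp=(dp-[0,300])/4+[315,290]
t=np.linspace(0,2*np.pi,60)
def pts(p):
    a=R.from_euler("ZY",[p[2],np.radians(15)]).as_matrix() # x axis dips
    ax,u,w=a.T;c=np.array([p[0],p[1],.055])
    return np.vstack([c+s*.038*ax+.026*(np.outer(np.cos(t),u)+np.outer(np.sin(t),w)) for s in(-1,1)])
def res(p):
    r=[]
    for C,q,o in((S,sp,p[3:5]),(D,dp,p[5:7])):
        h=cv2.convexHull((proj(C,pts(p))+o).astype(np.float32))
        r+=[cv2.pointPolygonTest(h,tuple(map(float,x)),True) for x in q]
    return np.r_[r,p[3:7]/2]
for s0 in(0,.4,-.4):
    s=least_squares(res,[.475,-.18,s0,0,0,0,0],diff_step=1e-3,x_scale=[.01,.01,.1,2,2,2,2]);print(s.x.round(4),s.cost,s.fun.round(1))
g=lambda a,b:0
for n,C,q in(("S",S,[((459.7,383.2),.016),((468.5,365.5),.059)]),("D",D,[((251.3,208.8),.016),((249.3,187.5),.059)])):
    for p,z in q:print(n,onz(C,*p,z).round(4))
E
```

```text
[ 0.4738 -0.1874 -0.2355  0.      0.      0.      0.    ] 12.02265874717171 [ 0.9  3.   0.4 -1.4  1.3 -0.1 -0.6 -0.5  2.7  0.6  0.9  0.5 -0.8  0.2
  0.5  0.   0.   0.   0. ]
[ 0.4738 -0.1874 -0.2351  0.      0.      0.      0.    ] 12.022616668375727 [ 0.9  3.   0.4 -1.4  1.3 -0.1 -0.6 -0.5  2.7  0.6  0.9  0.5 -0.8  0.2
  0.5  0.   0.   0.   0. ]
[ 0.4739 -0.1879 -0.2703  0.      0.      0.      0.    ] 12.133421585500155 [ 0.6  3.2  0.3 -1.9  1.2 -0.3 -0.7 -0.8  2.3  1.   0.7  0.2 -0.4  0.5
  0.3  0.   0.   0.   0. ]
S [0.5256 0.2493 0.016 ]
S [0.5223 0.2477 0.059 ]
D [0.5239 0.2398 0.016 ]
D [0.5273 0.2511 0.059 ]
```

>>> {"name": "apply_moves", "arguments": {
  "dp": [
    [-0.044,-0.027,0],
    [-0.044,-0.027,0],
    [-0.044,-0.027,0],
    [-0.044,-0.027,0],
    [-0.044,-0.027,0],
    [-0.044,-0.027,0],
    [-0.044,-0.027,0],
    [-0.044,-0.027,0],
    [-0.044,-0.027,0],
    [-0.044,-0.027,0]
  ],
  "twist": [
    [0,0,0],
    [0,0,0],
    [0,0,0],
    [0,0,0],
    [0,0,0],
    [0,0,0],
    [0,0,0],
    [0,0,0],
    [0,0,0],
    [0,0,0]
  ],
  "fingers": [0,0,0,0,0,0,0,0,0,0]
}}

```text
time: 1.15
position: [0.5147, 0.2602, 0.2226]
tool_rot: [0.419, 3.114, 0.0]
ft_force: [0.5, 0.5, 0.2]
grip_width: 1.0
grip_force: 0.0
```

```bash
cat > snap.py <<'E'
import sys
from h import *
import pickle
s=ctrl.get_state();i=get_image("wrist");cv2.imwrite(f"pics/{sys.argv[1]}.png",i[:,:,::-1])
pickle.dump({k:np.array(v) for k,v in s.items()},open(f"pics/{sys.argv[1]}.pkl","wb"))
print(s["time"],np.round(s["position"],4),np.round(R.from_rotvec(s["tool_rot"]).as_matrix(),3).tolist(),np.round(s["joint_positions"],4).tolist(),s["ft_force"])
E
python3 snap.py w1
```

```text
1.15 [0.5147 0.2602 0.2226] [[-0.964, 0.264, 0.0], [0.264, 0.964, 0.0], [0.0, 0.0, -1.0]] [-0.7449, 0.1639, 0.2601, 1.649, -0.0434, 1.3341, 0.8252] [0.51995865 0.48490583 0.22882496]
```

View pics/w1.png

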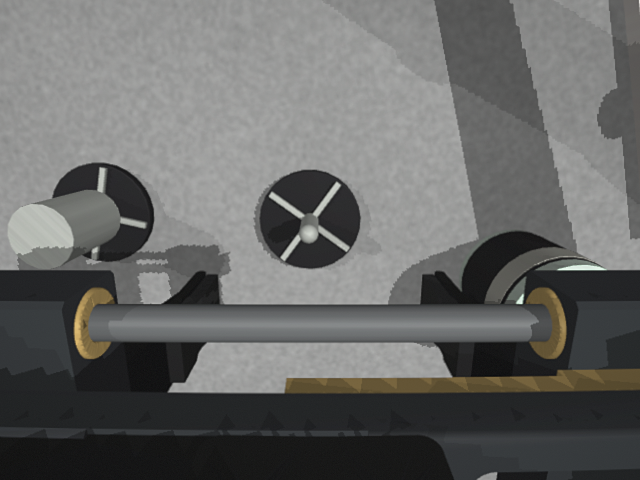

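```bash
python3 - <<'E'
from h import *
import pickle
s=pickle.load(open("pics/w1.pkl","rb"));W=cam("wrist",s)
print(onz(W,310.5,219,.010),onz(W,309,230,.059),onz(W,309,232,.067),"rib",onz(W,310,220,.016))
for z in(0,.05,.1):print("can",onz(W,500,300,z),onz(W,515,232,z),onz(W,463,270,z))
E
```

```text
[0.52468153 0.2478265  0.01      ] [0.52342073 0.24801073 0.059     ] [0.52319542 0.24828729 0.067     ] rib [0.52426276 0.24759711 0.016     ]
can [0.66081917 0.41269431 0.        ] [0.5927443 0.4383245 0.       ] [0.61809126 0.38125381 0.        ]
can [0.63327213 0.39514022 0.05      ] [0.57404795 0.41743812 0.05      ] [0.59609945 0.36778743 0.05      ]
can [0.60572509 0.37758613 0.1       ] [0.5553516  0.39655175 0.1       ] [0.57410764 0.35432104 0.1       ]
```

>>> {"name": "apply_moves", "arguments": {
  "dp": [
    [-0.008,-0.044,-0.005],
    [-0.008,-0.044,-0.005],
    [-0.008,-0.044,-0.005],
    [-0.008,-0.044,-0.005],
    [-0.008,-0.044,-0.005],
    [-0.008,-0.044,-0.005],
    [-0.008,-0.044,0],
    [-0.008,-0.044,0],
    [-0.008,-0.044,0],
    [-0.008,-0.044,0]
  ],
  "twist": [
    [0,0,0],
    [0,0,0],
    [0,0,0],
    [0,0,0],
    [0,0,0],
    [0,0,0],
    [0,0,0],
    [0,0,0],
    [0,0,0],
    [0,0,0]
  ],
  "fingers": [0,0,0,0,0,0,0,0,0,0]
}}

```text
time: 2.2
position: [0.474, -0.185, 0.2526]
tool_rot: [0.419, 3.113, 0.001]
ft_force: [-0.5, 0.7, 1.0]
grip_width: 1.003
grip_force: 0.0
```

```bash
python3 snap.py w2
```

```text
2.2 [ 0.474  -0.185   0.2526] [[-0.964, 0.264, 0.001], [0.264, 0.964, 0.001], [-0.0, 0.001, -1.0]] [-0.3455, -0.0156, 0.6656, 1.771, 0.009, 1.3825, 1.6216] [-0.53651938  0.74088085  0.96640225]
```

View pics/w2.png

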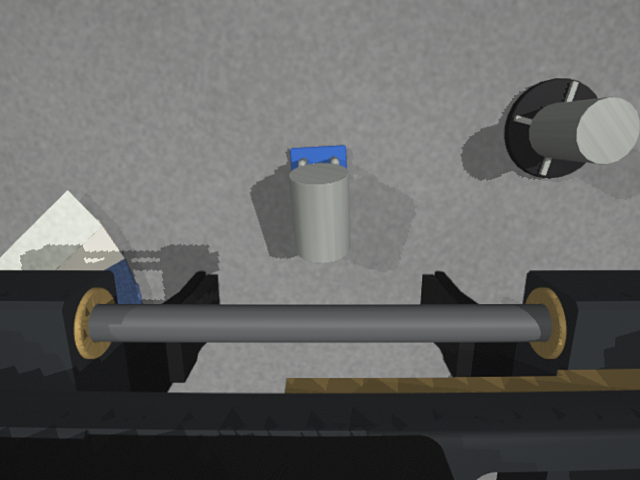

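```bash
python3 - <<'E'
from h import *
import pickle
s=pickle.load(open("pics/w2.pkl","rb"));W=cam("wrist",s)
q=[(290,176),(294.5,217),(299,256),(325,262),(349,255),(349,212),(349,172),(319,163),(310,261.5)]
t=np.linspace(0,2*np.pi,90)
def pts(p):
    ax,u,w=R.from_euler("ZY",[p[2],np.radians(15)]).as_matrix().T;c=np.array([p[0],p[1],.055])
    return np.vstack([c+k*.038*ax+.026*(np.outer(np.cos(t),u)+np.outer(np.sin(t),w)) for k in(-1,1)]) if 0 else np.vstack([c+k*.038*ax+.026*(np.outer(np.cos(t),R.from_euler("ZY",[p[2],np.radians(15)]).as_matrix()[:,1])+np.outer(np.sin(t),R.from_euler("ZY",[p[2],np.radians(15)]).as_matrix()[:,2])) for k in(-1,1)])
def res(p):
    h=cv2.convexHull(proj(W,pts(p)).astype(np.float32))
    return [cv2.pointPolygonTest(h,tuple(map(float,x)),True) for x in q]
s=least_squares(res,[.475,-.185,-.24],diff_step=1e-3,x_scale=[.01,.01,.1]);print(s.x.round(4),s.fun.round(1))
E
```

```text
[ 0.4777 -0.1845 -0.2053] [ 0.8  1.  -0.3  1.1 -0.9  1.6  0.6  0.5  0.2]
```

>>> {"name": "apply_moves", "arguments": {
  "dp": [
    [0,0,0],
    [0,0,0],
    [0,0,0],
    [0,0,0],
    [0,0,0],
    [0,0,0],
    [0,0,0],
    [0,0,0],
    [0,0,0],
    [0,0,0]
  ],
  "twist": [
    [0,0,0.149],
    [0,0,0.149],
    [0,0,0.149],
    [0,0,0.149],
    [0,0,0.149],
    [0,0,0.149],
    [0,0,0.149],
    [0,0,0.149],
    [0,0,0.149],
    [0,0,0.149]
  ],
  "fingers": [0,0,0,0,0,0,0,0,0,0]
}}

```text
time: 3.25
position: [0.4744, -0.1831, 0.2523]
tool_rot: [-2.425, -1.997, 0.0]
ft_force: [-1.2, -0.1, -0.4]
grip_width: 1.001
grip_force: 0.0
```

>>> {"name": "apply_moves", "arguments": {
  "dp": [
    [0,0,0],
    [0,0,0],
    [0,0,0],
    [0,0,0],
    [0,0,0],
    [0,0,0],
    [0,0,0],
    [0,0,0],
    [0,0,0],
    [0,0,0]
  ],
  "twist": [
    [0,0,0.149],
    [0,0,0.149],
    [0,0,0.149],
    [0,0,0.149],
    [0,0,0.149],
    [0,0,0.149],
    [0,0,0.149],
    [0,0,0.149],
    [0,0,0.149],
    [0,0,0.149]
  ],
  "fingers": [0,0,0,0,0,0,0,0,0,0]
}}

```text
time: 4.25
position: [0.4744, -0.1831, 0.2523]
tool_rot: [-3.136, 0.176, 0.001]
ft_force: [-0.4, -0.1, 0.5]
grip_width: 0.998
grip_force: 0.0
```

```bash
cat > st.py <<'E'
from h import *
s=ctrl.get_state();M=R.from_rotvec(s["tool_rot"]).as_matrix()
print(round(s["time"],2),np.round(s["position"],4),np.round(M,3).tolist(),"q",np.round(s["joint_positions"],3).tolist(),np.round(s["ft_force"],1),s["grip_width"],s["grip_force"])
E
python3 st.py
```

```text
4.25 [ 0.4744 -0.1831  0.2523] [[0.994, -0.112, -0.0], [-0.112, -0.994, 0.0], [-0.0, -0.0, -1.0]] q [-0.321, -0.014, 0.637, 1.771, 0.008, 1.383, -1.369] [-0.4 -0.1  0.5] 0.9979780149022571 0.0
```

>>> {"name": "apply_moves", "arguments": {
  "dp": [
    [0,0,0],
    [0,0,0],
    [0,0,0],
    [0,0,0],
    [0,0,0],
    [0,0,0]
  ],
  "twist": [
    [0,0,0.098],
    [0,0.149,0],
    [0,0.149,0],
    [0,0.149,0],
    [0,0.149,0],
    [0,0,0]
  ],
  "fingers": [0,0,0,0,0,0]
}}

```text
time: 4.85
position: [0.4759, -0.1835, 0.2594]
tool_rot: [3.05, -0.31, 0.586]
ft_force: [-0.4, -0.6, -0.4]
grip_width: 0.996
grip_force: 0.0
```

```bash
python3 st.py
```

```text
4.85 [ 0.4759 -0.1835  0.2594] [[0.91, -0.198, 0.365], [-0.19, -0.98, -0.058], [0.369, -0.017, -0.929]] q [0.047, -0.301, 0.266, 2.045, 0.023, 1.013, -1.466] [-0.4 -0.6 -0.4] 0.996477610855586 0.0
```

```bash
cat > kin.py <<'E'
from h import *
import itertools
Q=np.array([[-1.289,.321,-.07,1.45,.023,1.371,-.057],[-0.7449,0.1639,0.2601,1.649,-0.0434,1.3341,0.8252],[-0.3455,-0.0156,0.6656,1.771,0.009,1.3825,1.6216],[-0.321,-0.014,0.637,1.771,0.008,1.383,-1.369],[0.047,-0.301,0.266,2.045,0.023,1.013,-1.466]])
P=np.array([[.172,.627,.223],[.5147,.2602,.2226],[.474,-.185,.2526],[.4744,-.1831,.2523],[.4759,-.1835,.2594]])
Ms=[R.from_rotvec([-.4193,-3.1134,.0023]),R.from_matrix([[-0.964,0.264,0],[0.264,0.964,0],[0,0,-1]]),R.from_matrix([[-0.964,0.264,0.001],[0.264,0.964,0.001],[0,0.001,-1]]),R.from_matrix([[0.994,-0.112,0],[-0.112,-0.994,0],[0,0,-1]]),R.from_matrix([[0.91,-0.198,0.365],[-0.19,-0.98,-0.058],[0.369,-0.017,-0.929]])]
def fk(q,L,s,y0=0):
    A=R.identity();p=np.zeros(3);d1,d3,d5,d7,a1,a3,a5=L
    for k,(ax,off) in enumerate(zip("ZYZYZYZ",([a1,0,d1],[0,0,0],[a3,0,d3],[-a3,0,0],[a5,0,d5],[0,0,0],[0,0,d7]))):
        A=A*R.from_euler(ax,s[k]*q[k]);p=p+A.apply(off)
    return p,A*R.from_euler("Z",y0)
if __name__=="__main__":
    out=[]
    for s1,s3,s5,s7 in itertools.product((1,-1),repeat=4):
        s=(s1,1,s3,1,s5,1,s7)
        f=lambda x:np.concatenate([np.r_[p-t,.3*(m.inv()*A).as_rotvec()] for q,t,m in zip(Q,P,Ms) for p,A in[fk(q,x[:7],s,x[7])]]+[.01*x[4:7]])
        for y in(0,1.57,3.14,-1.57):
            r=least_squares(f,[.35,.4,.4,.3,0,0,0,y]);out.append((r.cost,s,r.x.round(4),np.abs(r.fun).max()))
    for o in sorted(out,key=lambda o:o[0])[:3]:print(o)
E
python3 kin.py
```

```text
(np.float64(0.0005768803224787725), (-1, 1, -1, 1, -1, 1, -1), array([ 0.0469,  0.4518,  0.5169,  0.3645, -0.0427, -0.0025, -0.2216,
        1.5705]), np.float64(0.029546393310557195))
(np.float64(0.000576880322478773), (-1, 1, -1, 1, -1, 1, -1), array([ 0.0469,  0.4518,  0.5169,  0.3645, -0.0427, -0.0025, -0.2216,
        1.5705]), np.float64(0.029546393273446103))
(np.float64(0.000576880322478773), (-1, 1, -1, 1, -1, 1, -1), array([ 0.0469,  0.4518,  0.5169,  0.3645, -0.0427, -0.0025, -0.2216,
        1.5705]), np.float64(0.029546393250425074))
```

```bash
cat > kin2.py <<'E'
from kin import *
S=(-1,1,-1,1,-1,1,-1)
def fk2(q,L,y0):
    d1,d3,d5,d7,a1,a3,a4,a5,a7,b2,b4,b6=L
    A=R.identity();p=np.zeros(3)
    for k,(ax,off) in enumerate(zip("ZYZYZYZ",([a1,0,d1],[0,b2,0],[a3,0,d3],[a4,b4,0],[a5,0,d5],[a7,b6,0],[0,0,d7]))):
        A=A*R.from_euler(ax,S[k]*q[k]);p=p+A.apply(off)
    return p,A*R.from_euler("Z",y0)
def fit(reg=.003,Q=Q,P=P,Ms=Ms):
    f=lambda x:np.concatenate([np.r_[p-t,.3*(m.inv()*A).as_rotvec()] for q,t,m in zip(Q,P,Ms) for p,A in[fk2(q,x[:12],x[12])]]+[reg*x[4:12]])
    return least_squares(f,[.35,.4,.4,.3]+[0]*8+[1.57])
if __name__=="__main__":
    r=fit();print(r.x.round(3));print((r.fun[:30].reshape(5,6)*1000).round(1))
E
python3 kin2.py
```

```text
[ 2.49e-01  4.62e-01  5.14e-01  3.60e-01  0.00e+00  1.00e-03 -3.00e-03
  5.00e-03  0.00e+00 -1.30e-02 -1.10e-02 -3.00e-03  1.57e+00]
[[ 0.  -0.   0.  -0.6 -0.1 -0.1]
 [ 0.   0.  -0.  -0.1 -0.   0. ]
 [ 0.  -0.2  0.1  0.1 -0.  -0. ]
 [-0.   0.2 -0.1  0.2 -0.3  0. ]
 [ 0.   0.   0.  -0.1  0.1  0.1]]
```

```bash
cat > ik.py <<'E'
from kin2 import *
X=fit().x
lo=np.array([-2.86,-.3,-1.38,.06,-1.56,.09,-2.69])+.03;hi=np.array([2.86,2.09,1.24,2.45,4.7,2.05,2.69])-.03
def ik(p,A,q0s):
    best=None
    for q0 in q0s:
        def f(q):
            P,B=fk2(q,X[:12],X[12]);return np.r_[(P-p)*3,(A.inv()*B).as_rotvec(),1e-3*(q-q0)]
        r=least_squares(f,np.clip(q0,lo+.01,hi-.01),bounds=(lo,hi),max_nfev=60)
        e=np.abs(r.fun[:6]).max()
        if best is None or e<best[0]:best=(e,r.x)
        if e<.004:break
    return best
C0=np.array([.477,-.185,.055]);yaw=-.21;s=.008
rng=np.random.default_rng(0)
def frame(h,t,flip=0):  # tool z tilted t from down toward heading h, tool x up-forward (flip: reversed)
    return R.from_euler("Z",h)*R.from_euler("Y",np.pi)*R.from_euler("Z",np.pi)*R.from_euler("Y",t)*R.from_euler("Z",np.pi*flip)
if __name__=="__main__":
    ax=R.from_euler("ZY",[yaw,np.radians(15)]).apply([1,0,0])
    cur=Q[-1];print(frame(-.21,.4).as_matrix().round(3).tolist())
    seeds=[cur]+[rng.uniform(np.maximum(lo,-2.5),np.minimum(hi,2.5)) for _ in range(5)]
    for ph in(30,40,50,60):
        for dz in (0,.08):
            A=frame(yaw,np.radians(ph));p=C0-s*ax+A.apply([0,0,.019])+[0,0,dz]
            e,q=ik(p,A,seeds);print("grasp",ph,dz,round(e,4),q.round(2))
    for b in(15,25,35,45):
        for h in(-150,-90,-45,0,27,60,90,150):
            A=frame(np.radians(h),np.radians(b));es=[]
            for dz in(0,.07):
                p=np.array([.524,.248,.054+s+dz])+A.apply([0,0,.019])
                e,q=ik(p,A,seeds[:4]);es.append(round(e,4))
            print("place",b,h,es,q.round(2))
E
time python3 ik.py
```

```text
[[0.901, -0.208, 0.381], [-0.192, -0.978, -0.081], [0.389, 0.0, -0.921]]
grasp 30 0 0.0 [ 0.02 -0.1   0.36  2.42 -0.18  0.3  -1.25]
grasp 30 0.08 0.0 [ 0.04 -0.26  0.3   2.35  0.01  0.52 -1.43]
grasp 40 0 0.0546 [ 1.85 -0.14 -1.35  2.42 -1.22  0.33 -0.21]
grasp 40 0.08 0.0229 [ 0.86 -0.27 -0.4   2.42 -0.72  0.39 -0.74]
grasp 50 0 0.1246 [ 1.88  0.08 -1.35  2.42 -1.53  0.22  0.25]
grasp 50 0.08 0.0952 [ 1.28 -0.27 -0.71  2.42 -1.25  0.45 -0.21]
grasp 60 0 0.148 [ 1.93  0.39 -1.28  2.42  4.32  0.24  1.01]
grasp 60 0.08 0.1494 [ 1.76 -0.27 -1.06  2.42  4.65  0.63  0.23]
place 15 -150 [np.float64(0.0), np.float64(0.0)] [ 0.36  0.88 -1.35  1.52  0.74  1.66  1.07]
place 15 -90 [np.float64(0.2635), np.float64(0.3328)] [-1.23  0.73  1.21  1.71 -0.7   1.31 -2.66]
place 15 -45 [np.float64(0.0), np.float64(0.0225)] [-1.59  0.49  1.21  1.83 -0.26  1.06 -2.66]
place 15 0 [np.float64(0.0), np.float64(0.0)] [-0.48  0.11 -0.1   1.96  0.2   0.86 -2.26]
place 15 27 [np.float64(0.0), np.float64(0.0)] [-0.38  0.09 -0.12  1.98  0.02  0.81 -1.61]
place 15 60 [np.float64(0.0), np.float64(0.0)] [-0.27  0.13
[... 1800 characters left out ...]

place 45 -90 [np.float64(0.5728), np.float64(0.635)] [-1.27  0.99  1.21  1.42 -0.35  1.56 -2.66]
place 45 -45 [np.float64(0.1885), np.float64(0.2179)] [-1.63  0.74  1.21  1.78 -0.13  0.99 -2.66]
place 45 0 [np.float64(0.0687), np.float64(0.0409)] [ 0.74 -0.27 -1.35  2.29  0.49  0.32 -2.66]
place 45 27 [np.float64(0.0678), np.float64(0.0)] [ 0.38 -0.14 -0.82  2.37 -0.9   0.12 -0.72]
place 45 60 [np.float64(0.0), np.float64(0.0)] [-0.15  0.03  0.    2.25 -1.15  0.65  0.22]
place 45 90 [np.float64(0.0), np.float64(0.0)] [ 0.13  0.27 -0.2   1.97 -0.88  1.05  0.45]
place 45 150 [np.float64(0.0), np.float64(0.0)] [ 0.14  0.73 -0.53  1.36 -0.24  1.65  0.73]
real	0m4.651s
user	0m5.189s
sys	0m0.036s
```

```bash
cat > plan.py <<'E'
from ik import *
PH=np.radians(28);B=np.radians(75)-PH
ax=R.from_euler("ZY",[yaw,np.radians(15)]).apply([1,0,0])
def gp(dz=0,back=0):
    A=frame(yaw,PH);return C0-s*ax+A.apply([0,0,.019-back])+[0,0,dz],A
def pl(h,dz,xy=(.524,.248),t=-B):
    A=frame(np.radians(h),t);return np.r_[xy,.054+s+dz]+A.apply([0,0,.019]),A
if __name__=="__main__":
    q=Q[-1]
    W=[("pre",gp(0,.1)),("grasp",gp()),("lift",gp(.1)),("lift2",gp(.2))]
    M=(.5,.1)
    for t in(10,-5,-20,-35,-47):W.append((f"rot{t}",pl(-12,.2,(.5,-.1),np.radians(t))))
    for h in(-12,-30):W+=[(f"over{h}",pl(h,.1)),(f"down{h}",pl(h,0))]
    W.append(("retreat",(lambda p:(p[0]-p[1].apply([0,0,.1]),p[1]))(pl(-30,0))))
    for n,(p,A) in W:
        e,q=ik(p,A,[q]);print(n,round(e,4),p.round(3),q.round(2))
E
python3 plan.py
```

```text
pre 0.0383 [ 0.432 -0.175  0.129] [ 0.6  -0.27 -0.16  2.34 -0.26  0.63 -1.17]
grasp 0.0 [ 0.478 -0.185  0.04 ] [ 0.57 -0.06 -0.19  2.38 -0.26  0.35 -1.18]
lift 0.0 [ 0.478 -0.185  0.14 ] [ 0.59 -0.24 -0.19  2.29 -0.23  0.62 -1.24]
lift2 0.0397 [ 0.478 -0.185  0.24 ] [ 0.56 -0.27 -0.15  2.1  -0.18  0.87 -1.29]
rot10 0.0 [ 0.503 -0.101  0.243] [ 0.46 -0.11 -0.3   1.89 -0.03  1.18 -1.61]
rot-5 0.0 [ 0.498 -0.1    0.243] [ 0.44  0.09 -0.3   1.69  0.02  1.45 -1.65]
rot-20 0.0 [ 0.494 -0.099  0.244] [ 0.4   0.28 -0.3   1.51  0.04  1.71 -1.68]
rot-35 0.0 [ 0.489 -0.098  0.246] [ 0.36  0.47 -0.28  1.34  0.05  1.95 -1.71]
rot-47 0.0792 [ 0.486 -0.097  0.249] [ 0.12  0.53  0.07  1.33 -0.05  2.02 -1.6 ]
over-12 0.0 [0.51  0.251 0.149] [-0.24  0.75 -0.07  1.2  -0.34  1.92 -2.08]
down-12 0.0 [0.51  0.251 0.049] [-0.24  0.85 -0.07  1.24 -0.32  1.78 -2.03]
over-30 0.0 [0.512 0.255 0.149] [-0.17  0.66 -0.04  1.34 -0.5   1.78 -2.24]
down-30 0.0 [0.512 0.255 0.049] [-0.17  0.77 -0.03  1.38 -0.49  1.65 -2.17]
retreat 0.0 [0.575 0.218 0.117] [-0.13  0.81 -0.01  1.16 -0.48  1.84 -2.2 ]
```

```bash
cat > go.py <<'E'
from plan import *
def to(p,A):
    st=ctrl.get_state();T=R.from_rotvec(st["tool_rot"])
    d=T.inv().apply(p-st["position"]);w=(T.inv()*A).as_rotvec()
    print(round(st["time"],2),"dp",d.round(4),"twist",w.round(4),"dp in target frame",A.inv().apply(p-st["position"]).round(4))
E
python3 -c "
from go import *
to(*gp(.1))"
```

```text
4.85 dp [-0.0415  0.0033  0.1117] twist [-0.0199  0.1111  0.0028] dp in target frame [-0.0536  0.0012  0.1064]
```

>>> {"name": "apply_moves", "arguments": {
  "dp": [
    [-0.014,0.001,0.037],
    [-0.014,0.001,0.037],
    [-0.014,0.001,0.037],
    [0,0,0],
    [0,0,0]
  ],
  "twist": [
    [0,0,0],
    [0,0,0],
    [0,0,0],
    [-0.02,0.111,0.003],
    [0,0,0]
  ],
  "fingers": [0,0,0,0,0]
}}

```text
time: 5.35
position: [0.4752, -0.1792, 0.1357]
tool_rot: [2.993, -0.303, 0.732]
ft_force: [-0.5, 0.1, -0.0]
grip_width: 1.002
grip_force: 0.0
```

```bash
python3 -c "
from go import *
to(*gp(.1));to(*gp(0))"; python3 st.py; python3 snap.py w3 >/dev/null
```

```text
5.35 dp [ 0.0058  0.0053 -0.0022] twist [-0.0062  0.0096  0.0065] dp in target frame [ 0.0058  0.0053 -0.0021]
5.35 dp [-0.0403  0.0056  0.0865] twist [-0.0062  0.0096  0.0065] dp in target frame [-0.0411  0.0053  0.0862]
5.35 [ 0.4752 -0.1792  0.1357] [[0.869, -0.2, 0.452], [-0.179, -0.98, -0.09], [0.461, -0.002, -0.887]] q [0.037, -0.272, 0.29, 2.312, 0.022, 0.615, -1.452] [-0.5  0.1 -0. ] 1.001918866827162 0.0
```

View pics/w3.png

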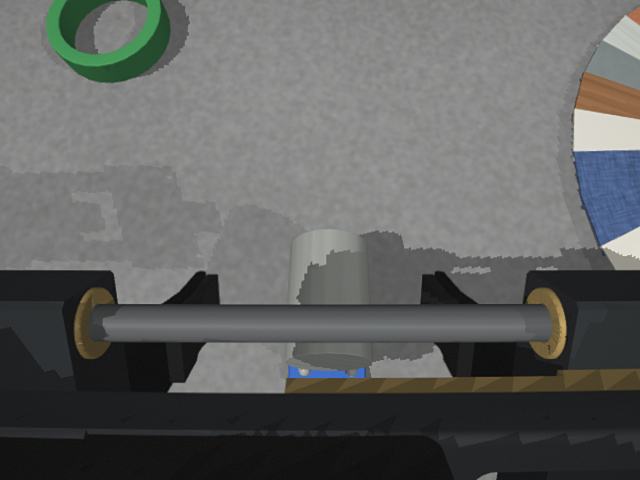

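>>> {"name": "apply_moves", "arguments": {
  "dp": [
    [0.004,0.0053,0],
    [-0.015,0,0.029],
    [-0.015,0,0.029],
    [-0.015,0,0.0285],
    [0,0,0]
  ],
  "twist": [
    [-0.006,0.0096,0.0065],
    [0,0,0],
    [0,0,0],
    [0,0,0],
    [0,0,0]
  ],
  "fingers": [0,0,0,0,0]
}}

```text
time: 5.9
position: [0.4833, -0.1885, 0.0439]
tool_rot: [2.979, -0.317, 0.751]
ft_force: [-0.5, 0.8, -0.8]
grip_width: 1.002
grip_force: 0.0
```

```bash
python3 -c "
from go import *
to(*gp(0))"; python3 st.py
```

```text
5.9 dp [-0.0067 -0.0021  0.0005] twist [ 0.0022 -0.0054 -0.0015] dp in target frame [-0.0067 -0.0021  0.0005]
5.9 [ 0.4833 -0.1885  0.0439] [[0.861, -0.211, 0.463], [-0.185, -0.978, -0.101], [0.474, 0.001, -0.88]] q [-0.017, -0.088, 0.385, 2.394, -0.127, 0.343, -1.3] [-0.5  0.8 -0.8] 1.0021221209440472 0.0
```

>>> {"name": "apply_moves", "arguments": {
  "dp": [
    [-0.0065,-0.002,0.0005],
    [0,0,0],
    [0,0,0],
    [0,0,0],
    [0,0,0],
    [0,0,0],
    [0,0,0],
    [0,0,0]
  ],
  "twist": [
    [0,0,0],
    [0,0,0],
    [0,0,0],
    [0,0,0],
    [0,0,0],
    [0,0,0],
    [0,0,0],
    [0,0,0]
  ],
  "fingers": [0,0.2,0.35,1,1,1,1,1],
  "newtons": 20
}}

```text
time: 6.7
position: [0.4794, -0.1855, 0.0426]
tool_rot: [2.976, -0.317, 0.76]
ft_force: [-1.2, 0.7, 3.3]
grip_width: 0.601
grip_force: 20.0
```

```bash
python3 -c "
from go import *
to(*gp(0));to(*gp(.1));to(*pl(-12,.2,(.5,-.1),0.17))"; python3 st.py
```

```text
6.7 dp [-0.0022 -0.      0.0015] twist [ 0.002  -0.0112 -0.0015] dp in target frame [-0.0022 -0.      0.0015]
6.7 dp [ 0.0457  0.0001 -0.0863] twist [ 0.002  -0.0112 -0.0015] dp in target frame [ 0.0448 -0.     -0.0868]
6.7 dp [ 0.1009 -0.0877 -0.1736] twist [ 0.0019 -0.3299 -0.0023] dp in target frame [ 0.0395 -0.0879 -0.1968]
6.7 [ 0.4794 -0.1855  0.0426] [[0.858, -0.211, 0.468], [-0.184, -0.978, -0.102], [0.479, 0.001, -0.878]] q [-0.012, -0.099, 0.376, 2.41, -0.12, 0.332, -1.308] [-1.2  0.7  3.3] 0.6008424267472662 19.99838336108951
```

>>> {"name": "apply_moves", "arguments": {
  "dp": [
    [0,0,0],
    [0.01,0,-0.019],
    [0.015,0,-0.029],
    [0.02,0,-0.038],
    [0.014,-0.022,-0.022],
    [0.014,-0.022,-0.022],
    [0.014,-0.022,-0.022],
    [0.014,-0.022,-0.022],
    [0,0,0]
  ],
  "twist": [
    [0,0,0],
    [0,0,0],
    [0,0,0],
    [0,0,0],
    [0,0,0],
    [0,0,0],
    [0,0,0],
    [0,0,0],
    [0,0,0]
  ],
  "fingers": [1,1,1,1,1,1,1,1,1],
  "newtons": 30
}}

```text
time: 7.6
position: [0.5185, -0.1114, 0.2341]
tool_rot: [2.978, -0.314, 0.755]
ft_force: [0.4, -0.1, -0.5]
grip_width: 0.595
grip_force: 30.0
```

```bash
python3 -c "
from go import *
to(*pl(-12,.2,(.5,-.1),-.35))"; python3 st.py
```

```text
7.6 dp [-0.019  -0.0073 -0.0217] twist [ 0.0015 -0.8468 -0.0009] dp in target frame [-0.0288 -0.0073 -0.0002]
7.6 [ 0.5185 -0.1114  0.2341] [[0.86, -0.209, 0.466], [-0.183, -0.978, -0.101], [0.477, 0.001, -0.879]] q [0.329, -0.301, -0.158, 2.142, -0.034, 0.801, -1.598] [ 0.4 -0.1 -0.5] 0.5952972305133004 30.000785345037002
```

>>> {"name": "apply_moves", "arguments": {
  "dp": [
    [0,0,0],
    [0,0,0],
    [0,0,0],
    [0,0,0],
    [0,0,0],
    [0,0,0],
    [0,0,0],
    [0,0,0]
  ],
  "twist": [
    [0,-0.08,0],
    [0,-0.13,0],
    [0,-0.13,0],
    [0,-0.13,0],
    [0,-0.13,0],
    [0,-0.13,0],
    [0,-0.11,0],
    [0,0,0]
  ],
  "fingers": [1,1,1,1,1,1,1,1]
}}

```text
time: 8.4
position: [0.5158, -0.1136, 0.2245]
tool_rot: [-3.037, 0.325, 0.551]
ft_force: [0.2, -0.2, -2.2]
grip_width: 0.598
grip_force: 30.0
```

```bash
python3 -c "
from go import *
to(*pl(-12,.13));to(*pl(-30,.13))"; python3 st.py
```

```text
8.4 dp [-0.0612 -0.3551  0.0713] twist [-0.0016 -0.4612 -0.0035] dp in target frame [-0.022  -0.3554  0.0903]
8.4 dp [-0.0606 -0.3594  0.0711] twist [ 0.1747 -0.4575  0.2599] dp in target frame [-0.0947 -0.3172  0.1682]
8.4 [ 0.5158 -0.1136  0.2245] [[0.915, -0.212, -0.344], [-0.198, -0.977, 0.074], [-0.351, 0.001, -0.936]] q [0.296, 0.351, -0.156, 1.457, 0.028, 1.696, -1.646] [ 0.2 -0.2 -2.2] 0.5982672827546207 29.99987126357155
```

>>> {"name": "apply_moves", "arguments": {
  "dp": [
    [-0.005,-0.025,0.003],
    [-0.009,-0.043,0.004],
    [-0.009,-0.043,0.005],
    [-0.009,-0.043,0.005],
    [-0.009,-0.043,0.005],
    [-0.009,-0.043,0.005],
    [-0.009,-0.043,0.005],
    [-0.008,-0.043,0.003],
    [-0.006,-0.027,0.003],
    [0,0,0]
  ],
  "twist": [
    [0,0,0],
    [0,0,0],
    [0,0,0],
    [0,0,0],
    [0,0,0],
    [0,0,0],
    [0,0,0],
    [0,0,0],
    [0,0,0],
    [0,0,0]
  ],
  "fingers": [1,1,1,1,1,1,1,1,1,1]
}}

```text
time: 9.4
position: [0.5074, 0.2546, 0.219]
tool_rot: [-3.041, 0.312, 0.537]
ft_force: [0.1, 0.7, -1.4]
grip_width: 0.597
grip_force: 30.0
```

>>> {"name": "apply_moves", "arguments": {
  "dp": [
    [0,0,0],
    [0,0,0],
    [0,0,0],
    [0,0,0],
    [0,0,0]
  ],
  "twist": [
    [0.04,-0.1,0.06],
    [0.04,-0.115,0.065],
    [0.045,-0.12,0.065],
    [0.045,-0.12,0.065],
    [0,0,0]
  ],
  "fingers": [1,1,1,1,1]
}}

```text
time: 9.9
position: [0.5116, 0.2433, 0.2142]
tool_rot: [-2.623, 0.71, 1.125]
ft_force: [-0.1, -1.2, -2.7]
grip_width: 0.596
grip_force: 30.0
```

```bash
python3 -c "
from go import *
to(*pl(-30,.1))
for n in('scene','side'):cv2.imwrite(f'pics/{n}1.png',get_image(n)[:,:,::-1])
a=cv2.imread('pics/scene1.png');b=cv2.imread('pics/side1.png')
f=lambda i,x,y:cv2.resize(i[y:y+200,x:x+133],(400,600),interpolation=cv2.INTER_CUBIC)
cv2.imwrite('pics/crop2.png',np.hstack([f(a,400,240),f(b,185,80)]))
"; python3 st.py
```

```text
9.9 dp [ 0.0433 -0.0106  0.049 ] twist [ 0.0013 -0.011  -0.0057] dp in target frame [ 0.0439 -0.0103  0.0485]
10.0 [0.5103 0.2481 0.2184] [[0.603, -0.495, -0.626], [-0.341, -0.869, 0.358], [-0.721, -0.002, -0.693]] q [0.015, 0.62, -0.316, 1.286, -0.389, 1.833, -2.377] [-0.3  0.4 -0.5] 0.5982067465413277 29.99993116274709
```

View pics/crop2.png

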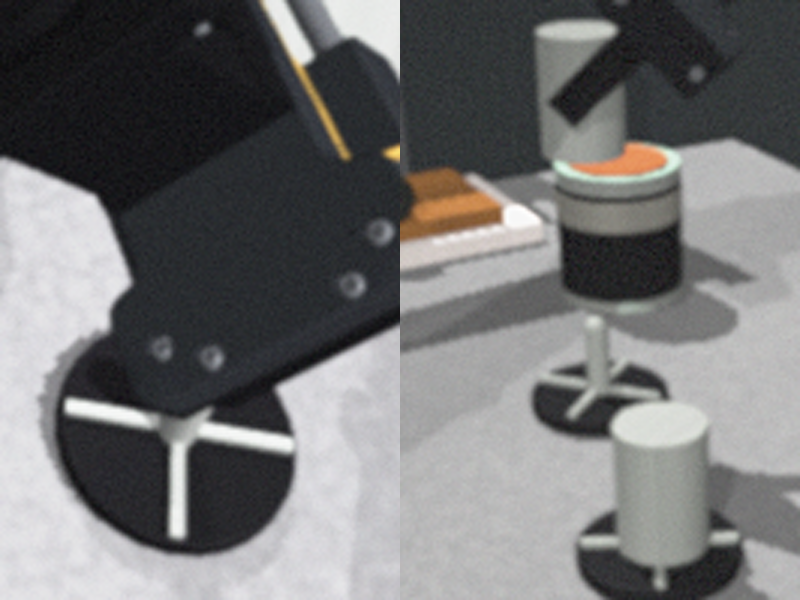

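```bash
cat > bk.py <<'E'
from go import *
t=np.linspace(0,2*np.pi,90)
def beaker(st,d=(0,0,0),w=(0,0,0)):
    T=R.from_rotvec(st["tool_rot"]);A=T*R.from_euler("Y",B)
    c=st["position"]+T.apply([0,0,-.019])+A.apply([0,0,s])+np.array(d);A=R.from_rotvec(w)*A
    return c,A
def pts(c,A):
    return np.vstack([c+A.apply(np.c_[.026*np.cos(t),.026*np.sin(t),k*.038+0*t]) for k in(-1,1)])
E
python3 - <<'E'
from bk import *
st=ctrl.get_state();c,A=beaker(st);print("c",c.round(4),"axis",A.apply([0,0,1]).round(3))
D=cam("side");q=np.array([(537,40),(542,95),(547,150),(575,22),(590,166),(626,145),(560,161)])
q=(q-[400,0])/3.0+[185,80]
def res(x):
    c,A=beaker(st,(x[0],x[1],x[2]),(x[3],x[4],0));h=cv2.convexHull(proj(D,pts(c,A)).astype(np.float32))
    return np.r_[[cv2.pointPolygonTest(h,tuple(map(float,p)),True) for p in q],100*x[:3],10*x[3:]]
print(res(np.zeros(5)).round(1));r=least_squares(res,np.zeros(5),diff_step=1e-3,x_scale=.01);print(r.x.round(4),r.fun.round(1))
h=cv2.convexHull(proj(D,pts(c,A)).astype(np.float32))[:,0];hh=(h-[185,80])*3+[400,0];print(hh.min(0),hh.max(0))
print("down target");to(*pl(-30,.1))
E
```

```text
c [0.5223 0.2412 0.2235] axis [ 0.014 -0.005 -1.   ]
[ 0.8  1.1  0.7  2.7 -2.8 -0.1 -1.5  0.   0.   0.   0.   0. ]
[ 0.0017  0.     -0.0046  0.     -0.0075] [ 0.1  0.2  0.4  0.2 -0.4  0.9  0.6  0.2  0.  -0.5  0.  -0.1]
[533.34729004  13.79619598] [625.94381714 158.00239563]
down target
10.0 dp [ 0.0486 -0.0066  0.0495] twist [ 0.0026 -0.0146  0.0058] dp in target frame [ 0.0493 -0.0068  0.0488]
```

>>> {"name": "apply_moves", "arguments": {
  "dp": [
    [0,0,0],
    [0.016,-0.003,0.016],
    [0.017,-0.002,0.016],
    [0.016,-0.002,0.017],
    [0,0,0],
    [0,0,0]
  ],
  "twist": [
    [0.003,-0.015,0.006],
    [0,0,0],
    [0,0,0],
    [0,0,0],
    [0,0,0],
    [0,0,0]
  ],
  "fingers": [1,1,1,1,1,1]
}}

```text
time: 10.6
position: [0.5111, 0.2578, 0.1514]
tool_rot: [-2.613, 0.695, 1.138]
ft_force: [0.7, -1.1, -1.8]
grip_width: 0.595
grip_force: 30.0
```

```bash
python3 -c "
from bk import *
c,A=beaker(ctrl.get_state());print(c,A.apply([0,0,1]));to(*pl(-30,.03));to(*pl(-30,0.004))
cv2.imwrite('pics/s2.png',cv2.resize(cv2.cvtColor(get_image('side'),cv2.COLOR_RGB2BGR)[110:260,185:335],(600,600),interpolation=cv2.INTER_CUBIC))"; python3 st.py
```

```text
[0.52320345 0.25085226 0.15635984] [-5.42763584e-04  2.80463817e-03 -9.99995920e-01]
10.6 dp [0.0545 0.0022 0.0477] twist [0.0003 0.0019 0.0032] dp in target frame [0.0544 0.002  0.0478]
10.6 dp [0.0735 0.0023 0.0654] twist [0.0003 0.0019 0.0032] dp in target frame [0.0734 0.002  0.0655]
10.65 [0.5118 0.2576 0.1519] [[0.592, -0.499, -0.633], [-0.338, -0.867, 0.367], [-0.732, -0.003, -0.681]] q [0.006, 0.689, -0.312, 1.326, -0.377, 1.742, -2.34] [-0.3  0.7 -0.1] 0.5960894149556444 29.999696305312682
```

View pics/s2.png

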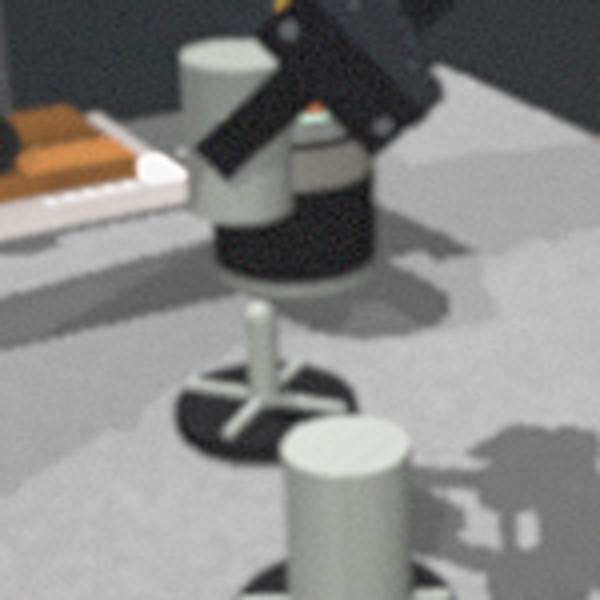

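>>> {"name": "apply_moves", "arguments": {
  "dp": [
    [0.0005,0.0025,-0.0005],
    [0.013,0,0.011],
    [0.015,0,0.013],
    [0.014,0,0.0125],
    [0.013,0,0.0115],
    [0,0,0]
  ],
  "twist": [
    [0,0,0],
    [0,0,0],
    [0,0,0],
    [0,0,0],
    [0,0,0],
    [0,0,0]
  ],
  "fingers": [1,1,1,1,1,1]
}}

```text
time: 11.25
position: [0.511, 0.2521, 0.0729]
tool_rot: [-2.61, 0.702, 1.148]
ft_force: [-0.2, -0.2, -2.3]
grip_width: 0.599
grip_force: 30.0
```

```bash
python3 -c "
from bk import *
c,A=beaker(ctrl.get_state());print(c,A.apply([0,0,1]));to(*pl(-30,0.006));to(*pl(-30,0.0))"; python3 st.py
```

```text
[0.5230629  0.24517407 0.07771698] [-8.36293881e-03 -9.73138716e-05 -9.99965025e-01]
11.25 dp [ 0.0127 -0.003   0.0125] twist [ 0.0028  0.0072 -0.0032] dp in target frame [ 0.0126 -0.0029  0.0126]
11.25 dp [ 0.0171 -0.003   0.0165] twist [ 0.0028  0.0072 -0.0032] dp in target frame [ 0.017  -0.0029  0.0167]
11.25 [0.511  0.2521 0.0729] [[0.584, -0.5, -0.639], [-0.341, -0.866, 0.366], [-0.736, 0.004, -0.677]] q [0.005, 0.772, -0.297, 1.364, -0.351, 1.645, -2.286] [-0.2 -0.2 -2.3] 0.5989826553337471 29.999346889962908
```

>>> {"name": "apply_moves", "arguments": {
  "dp": [
    [0,-0.003,0],
    [0.006,0,0.006],
    [0.0065,0,0.006],
    [0,0,0],
    [0,0,0]
  ],
  "twist": [
    [0.003,0.007,-0.003],
    [0,0,0],
    [0,0,0],
    [0,0,0],
    [0,0,0]
  ],
  "fingers": [1,1,1,1,1]
}}

```text
time: 11.75
position: [0.5142, 0.2557, 0.0593]
tool_rot: [-2.614, 0.698, 1.129]
ft_force: [0.4, -1.3, -0.5]
grip_width: 0.599
grip_force: 30.0
```

```bash
python3 -c "
from bk import *
c,A=beaker(ctrl.get_state());print(c,A.apply([0,0,1]));to(*pl(-30,0.0))"; python3 st.py
```

```text
[0.52620941 0.24870368 0.06435093] [ 0.00561112  0.00186755 -0.99998251]
11.75 dp [0.0064 0.0018 0.0082] twist [-0.0032 -0.0039  0.003 ] dp in target frame [0.0065 0.0017 0.0082]
11.75 [0.5142 0.2557 0.0593] [[0.595, -0.5, -0.629], [-0.34, -0.866, 0.367], [-0.729, -0.004, -0.685]] q [0.001, 0.785, -0.296, 1.367, -0.347, 1.618, -2.277] [ 0.4 -1.3 -0.5] 0.5989042328498685 29.99951169389533
```

>>> {"name": "apply_moves", "arguments": {
  "dp": [
    [0.0015,0,0.002],
    [0.0015,0,0.002],
    [0.0015,0,0.0015],
    [0,0,0],
    [0,0,0]
  ],
  "twist": [
    [0,0,0],
    [0,0,0],
    [0,0,0],
    [0,0,0],
    [0,0,0]
  ],
  "fingers": [1,1,1,1,1]
}}

```text
time: 12.25
position: [0.5135, 0.2562, 0.0524]
tool_rot: [-2.614, 0.698, 1.128]
ft_force: [-0.3, 0.8, -1.1]
grip_width: 0.597
grip_force: 30.0
```

```bash
python3 -c "
from bk import *
c,A=beaker(ctrl.get_state());print(c,A.apply([0,0,1]));to(*pl(-30,0.0))"; python3 st.py
```

```text
[0.52551013 0.24928586 0.05740905] [ 0.00597903  0.00203861 -0.99998005]
12.25 dp [0.002  0.0019 0.0028] twist [-0.0034 -0.0042  0.0034] dp in target frame [0.002  0.0019 0.0028]
12.25 [0.5135 0.2562 0.0524] [[0.595, -0.5, -0.629], [-0.34, -0.866, 0.367], [-0.729, -0.005, -0.685]] q [-0.0, 0.792, -0.296, 1.371, -0.345, 1.607, -2.273] [-0.3  0.8 -1.1] 0.5965781930832165 29.999703566136304
```

>>> {"name": "apply_moves", "arguments": {
  "dp": [
    [0.0008,0,0.0008],
    [0.0008,0,0.0008],
    [0.0008,0,0.0008],
    [0,0,0]
  ],
  "twist": [
    [0,0,0],
    [0,0,0],
    [0,0,0],
    [0,0,0]
  ],
  "fingers": [1,1,1,1]
}}

```text
time: 12.65
position: [0.5134, 0.2564, 0.0492]
tool_rot: [-2.614, 0.698, 1.128]
ft_force: [0.5, -0.2, -0.2]
grip_width: 0.597
grip_force: 30.0
```

```bash
python3 -c "
from bk import *
c,A=beaker(ctrl.get_state());print(c,A.apply([0,0,1]));to(*pl(-30,0.0))
cv2.imwrite('pics/s3.png',cv2.resize(cv2.cvtColor(get_image('side'),cv2.COLOR_RGB2BGR)[130:250,200:320],(600,600),interpolation=cv2.INTER_CUBIC))"; python3 st.py
```

```text
[0.52540736 0.24939721 0.05417238] [ 0.00582379  0.00220111 -0.99998062]
12.65 dp [-0.0003  0.0019  0.0005] twist [-0.0034 -0.0039  0.0034] dp in target frame [-0.0003  0.0019  0.0005]
12.7 [0.5135 0.2563 0.0492] [[0.595, -0.5, -0.629], [-0.34, -0.866, 0.367], [-0.729, -0.005, -0.685]] q [-0.001, 0.796, -0.295, 1.372, -0.344, 1.603, -2.271] [-0.1  0.5 -0.5] 0.5989294403200497 29.99968869960867
```

View pics/s3.png

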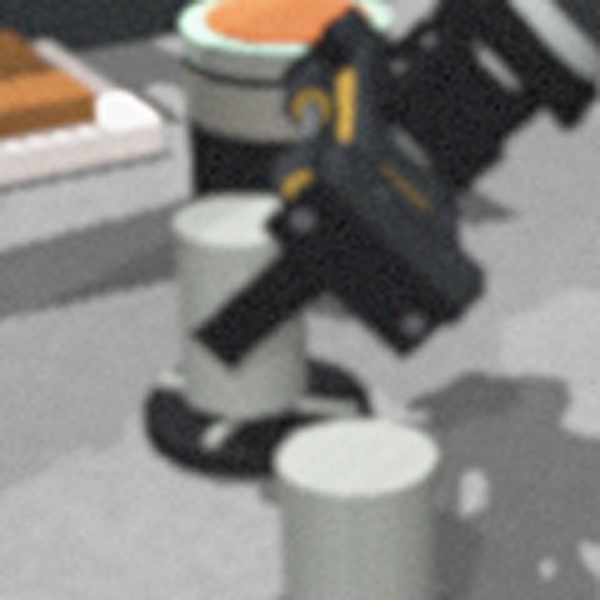

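>>> {"name": "apply_moves", "arguments": {
  "dp": [
    [0.0005,-0.001,0.0005],
    [0.0005,0,0.0005],
    [0.0005,0,0.0005],
    [0,0,0]
  ],
  "twist": [
    [0,0,0],
    [0,0,0],
    [0,0,0],
    [0,0,0]
  ],
  "fingers": [1,1,1,1]
}}

```text
time: 13.1
position: [0.5134, 0.2569, 0.0488]
tool_rot: [-2.614, 0.696, 1.131]
ft_force: [-1.4, -2.9, 7.7]
grip_width: 0.6
grip_force: 30.0
```

>>> {"name": "apply_moves", "arguments": {
  "dp": [
    [0,0,0],
    [0,0,0],
    [0,0,0],
    [0,0,0],
    [0,0,0],
    [0,0,0],
    [0,0,0],
    [0,0,0]
  ],
  "twist": [
    [0,0,0],
    [0,0,0],
    [0,0,0],
    [0,0,0],
    [0,0,0],
    [0,0,0],
    [0,0,0],
    [0,0,0]
  ],
  "fingers": [1,1,0.36,0.3,0.2,0.1,0,0],
  "newtons": 5
}}

```text
time: 13.9
position: [0.5139, 0.2573, 0.0468]
tool_rot: [-2.614, 0.698, 1.128]
ft_force: [-0.9, -0.3, 0.6]
grip_width: 0.956
grip_force: 0.0
```

```bash
python3 st.py;python3 -c "
from h import *
cv2.imwrite('pics/s4.png',np.hstack([cv2.resize(cv2.cvtColor(get_image(n),cv2.COLOR_RGB2BGR)[y:y+133,x:x+133],(400,400),interpolation=cv2.INTER_CUBIC) for n,x,y in(('side',190,120),('scene',400,300))]))"
```

```text
13.9 [0.5139 0.2573 0.0468] [[0.595, -0.5, -0.629], [-0.34, -0.866, 0.367], [-0.728, -0.005, -0.685]] q [-0.002, 0.8, -0.295, 1.37, -0.344, 1.6, -2.271] [-0.9 -0.3  0.6] 0.956157294182336 0.0
```

View pics/s4.png

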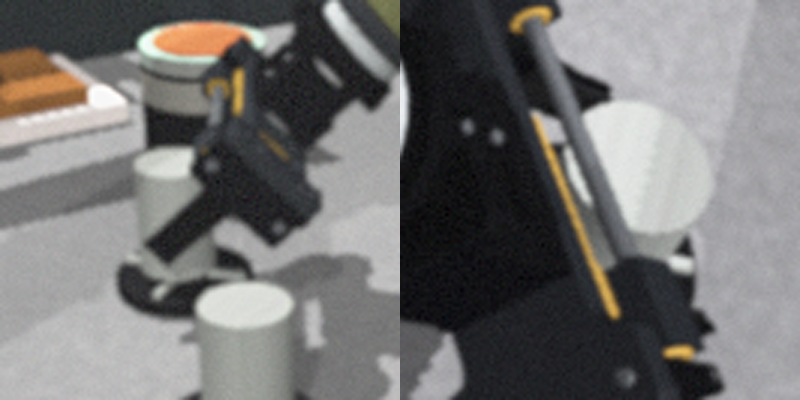

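>>> {"name": "apply_moves", "arguments": {
  "dp": [
    [0,0,-0.01],
    [0,0,-0.02],
    [0,0,-0.03],
    [0,0,-0.03],
    [0,0,-0.03],
    [0,0,-0.02],
    [0,0,0],
    [0,0,0]
  ],
  "twist": [
    [0,0,0],
    [0,0,0],
    [0,0,0],
    [0,0,0],
    [0,0,0],
    [0,0,0],
    [0,0,0],
    [0,0,0]
  ],
  "fingers": [0,0,0,0,0,0,0,0]
}}

```text
time: 14.8
position: [0.602, 0.2058, 0.1426]
tool_rot: [-2.614, 0.698, 1.128]
ft_force: [-0.3, -0.6, 0.9]
grip_width: 0.999
grip_force: 0.0
```

```bash
python3 st.py;python3 -c "
from h import *
cv2.imwrite('pics/s5.png',np.hstack([cv2.resize(cv2.cvtColor(get_image(n),cv2.COLOR_RGB2BGR)[y:y+160,x:x+133],(400,480),interpolation=cv2.INTER_CUBIC) for n,x,y in(('side',190,120),('scene',370,250))]))"
```

```text
14.8 [0.602  0.2058 0.1426] [[0.595, -0.5, -0.629], [-0.34, -0.866, 0.367], [-0.728, -0.005, -0.685]] q [0.025, 0.863, -0.269, 1.041, -0.332, 1.877, -2.309] [-0.3 -0.6  0.9] 0.9985006511456997 0.0
```

View pics/s5.png

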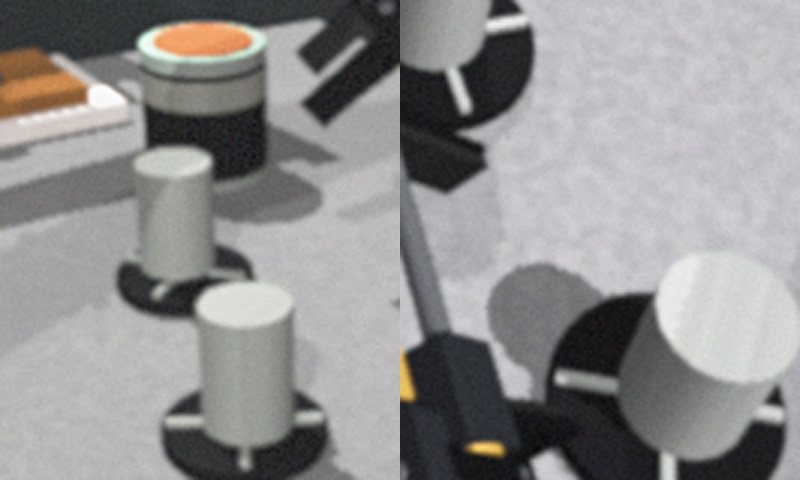

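The beaker stands upside down on the stand (side crop, about (175,215)), with its rim on the base. The parked beaker has not moved and the gripper is clear.

```bash
python3 -c "
from bench import ctrl
print(ctrl.close_job())"
```

```text
the job is handed in; nothing more can be done
None
```

The loose beaker is standing mouth down over the empty peg with its rim on the stand's base, released and with the gripper clear. The parked beaker was left alone, and I handed the job in at about 15 s on the robot's clock.

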